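# Point the column selector at the column, then inject

### The arm

A 7-joint arm with a two-finger parallel gripper is mounted at the origin on the work surface. World frame = base frame: x ahead of the robot, y to its left, z up, the work surface at z = 0. Lengths are in m, angles in rad, forces in N, time in s.
With the tool pointing down it reaches from about 0.35 to 0.9 m from the base axis. Payload 8.1 kg.
Tool frame: the origin (TCP) lies at the very end of the fingers, on their centre line; the grasp point (between the pads) lies 19 mm behind it (manip.tcp_to_grasp is the distance from the TCP to the grasp point, in m); x points along the fingers, z is the direction in which the jaws open and shut, and the axes are right-handed (so a half turn about x gives the same grasp; the last joint's range is limited). The gripper opens to 92 mm and grips with 3 to 60 N. Pads are 19 mm wide; open, the fingers measure 130 mm over their backs; the gripper's body (75 mm by 190 mm) begins 47 mm behind the grasp point.
Start: joints at [1.017, 0.434, 0.025, 1.573, -0.012, 1.134, -0.075], TCP at [0.272, -0.563, 0.227] pointing down, gripper open.
Joint ranges: [-2.62, 2.62], [-0.44, 2.09], [-1.27, 1.32], [0.08, 2.57], [-1.32, 4.46], [0.12, 2], [-2.74, 2.74]. Speed limits (rad/s): [2.22, 2.22, 3.01, 3.01, 3.14, 3.14, 3.14].

### API

Orientations are given as a rotation vector (axis times angle).
In Python, from rig import manip gives the robot as it stands.
- The arm moves only by the tool apply_moves, never from a script. Its argument "moves" is a list of rows, each an object of numbers: "fingers": the opening, from 0 (shut) to 1 (fully open); "dx", "dy", "dz": the shift along the tool's x, y, z in cm; "turn": the turn about the tool's x in degrees. A call has 1 to 20 rows; each row shifts and turns the commanded pose from where the row before left it, along the tool's axes as they then stand; what a row does not reach is not made up. A row lasts 1/8 s, in which the tool goes at most 62.5 mm and 10.7 degrees, less where a joint would pass 70% of its speed; a pose out of reach is approached as far as the arm can. A call is refused whole if a number of a shift passes 6.25 or a number of a turn 10.7, either way. A call with a gripper value outside its range is refused whole. The fingers move at their own pace and stop on an object; "force" is the grip in N (left out, the last holds). Time passes only in rows, so rows that do not move let the fingers close. It gives the time, the measured TCP pose, the force and the opening at its end, in the units of the state.
- manip.get_obs(): the state, without advancing time (a new reading comes with each control period).
- manip.grab_frame(name): name is "scene" or "top"; returns the picture (480x640x3 uint8, red, green, blue); there is no depth.
- manip.camera_info(name): a dict with "K" (3x3 intrinsics, pixels), "k1" (the pictures are not rectified: a ray, as slopes to the right and down, at radius r is drawn at 1 + k1 r^2 times it, then the intrinsics apply), "extrinsics" (4x4, takes a point from camera to world coordinates). Camera axes: x right, y up, looking along -z (the intrinsics and any distortion apply to the point x, -y, -z); pixel columns grow to the right and rows downward; lengths in m; the calibration is good to about 2 mm. A picture is of the moment at which its call begins. camera_info takes no time and is no camera call.
- manip.sign_off(): hands the job in, once; it reports no verdict.
The state is a dict: "t": time; "joints": joint angles; "dq": joint speeds; "tau": joint torques, N m; "eef_pos": TCP position; "ee_rot": TCP orientation; "ft_force": force on the tool from outside, world axes, zero at the start; "wrist_torque": the same for the moment, N m; "finger_gap": finger opening in m.
Only numpy, scipy, OpenCV 4.12 (cv2) and the standard library are available. Lean on these libraries where they do the work, as an engineer would, in place of code of your own. Each camera call takes 0.05 s, during which the arm holds its last target. There are 200 camera calls.

### The job

Push the selector's pointer arm round with a fingertip until it points squarely at the tall column (not at one of the short plugs), and only then push the injector's lever from the stop pin it rests at all the way over to the other pin, leaving the pointer on the column. Do not force either arm, and nothing is to be picked up: leave the vials and everything else on the bench where they are.

Things in the scene. Friction and masses are not known exactly. Their poses are not given: they have to be found in the camera images.
- selector: column selector: fixed white round manifold, 250 mm in diameter, deck 40 mm above the bench. Origin at the centre of its underside, on the vertical axis of the pointer; z up. Its front (-x axis) faces the robot within 0.5 rad. Four ports lie 105 mm from the axis, at 0.9 and 1.75 rad either side of -x; one holds the column, the others short plugs. It may stand left or right of the injector. In the middle a pedestal of 44 mm diameter carries the pointer
- pointer (a joint): angle of the pointer arm about the vertical selector axis, rad: 0 = arm along the selector's -x, grows anticlockwise seen from above; end stops at -2.05 and 2.05. It starts within 0.5 of 0. Stiff, about 0.14 N m of friction (2.5 N at 55 mm), no spring: it stays where it is left
- pointer_tip (a point): point of the dark steel pointer arm, 87 mm from the selector axis, 81 mm above the bench, x axis outward along the arm. The arm is a straight bar 14 mm wide, its underside 72 mm and top 90 mm above the bench, free below down to the deck at 40 mm; its hub has a 44 mm diameter
- column: the column: fixed upright steel cylinder with a nut at each end, 28 mm in diameter at the nuts, 58 mm tall (top 98 mm above the bench), standing on one of the four ports. Origin at the centre of its foot, on the deck
- plug1: short steel plug in another port, 18 mm in diameter, 10 mm tall, fixed. Origin at its foot, on the deck
- plug2: like plug1
- plug3: like plug1
- injector: injector: fixed block 75 x 75 mm, top 65 mm above the bench, on a plate 130 x 110 mm. Origin at the centre of its underside, on the vertical axis of the lever; its front (-x) faces the robot within 0.5 rad. Two steel stop pins, 8 mm thick, stand on its top 30 mm from the axis, tops 89 mm above the bench
- lever (a joint): angle of the injector's lever about its vertical axis, rad: 0 = at the first pin (lever points 0.525 rad clockwise of the injector's -x, seen from above), grows anticlockwise, 1.05 = at the other pin. Starts between 0 and 0.08. About 0.12 N m of friction, no spring: it stays where it is left
- lever_end (a point): outer end of the bare metal lever, 92 mm from the injector's axis, 81 mm above the bench, x axis outward along the lever. The lever is a straight bar 12 mm wide (a 16 mm round end), underside 72 mm and top 90 mm above the bench, with nothing beneath it from 55 mm outward but its own plate (12 mm thick) and the bench
- vial1_mid (a point): middle of a loose amber sample vial, 12 mm in diameter, 32 mm tall, standing on the selector's deck behind the hub; leave alone
- vial2_mid (a point): middle of a loose amber sample vial, 12 mm in diameter, 32 mm tall, standing on the selector's deck behind the hub; leave alone
- vial3_mid (a point): middle of a loose amber sample vial, 12 mm in diameter, 32 mm tall, standing on the bench between or before the two devices; leave alone
- vial4_mid (a point): middle of a loose amber sample vial, 12 mm in diameter, 32 mm tall, standing on the bench between or before the two devices; leave alone
- bottle_mid (a point): middle of a loose clear bottle with a cap, 72 mm in diameter, 150 mm tall, at the back; leave alone
- beaker_mid (a point): middle of a loose clear beaker, 60 mm wide, 70 mm tall, at the back; leave alone
- wrench_grip (a point): handle of a loose wrench, 140 mm long, lying on the bench nearest the robot; leave alone
- tray_mid (a point): middle of a loose grey divided tray, 110 x 160 x 35 mm, at the back; leave alone
Things that resemble listed ones, but are neither listed nor needed, are in the scene too. There is more than one size of the injector; the one meant has the size given above.

How it is judged:
By the outcome, as a careful person would: the job done as asked, in the order asked, and still so for the second after the job is handed in, with the robot touching nothing.
It also fails if it takes over 51 s, if anything falls off the work surface, if the arm or the gripper's body presses on something with over 40 N, if the wrist force passes 120 N, or if a joint passes its speed limit or range.

## Working session

There is one attempt and no reset: what is moved stays moved. The work goes in short steps, Python scripts to look and compute and a tool call to move; the robot and the scene stay as the last step left them, time stands still between calls to the robot, and variables do not carry over. Pictures are saved under pics/ and viewed, about 8 in all and at most 12, crops included, and the job is handed in when it is done.

Besides the shell and the picture viewer there is one more tool, called as name(argument=value, ...), one argument or row to a line, values as JSON. apply_moves: Moves the arm, as the interface text tells. Its arguments: {"type":"object","properties":{"moves":{"type":"array","items":{"type":"object","properties":{"fingers":{"type":"number"},"dx":{"type":"number"},"dy":{"type":"number"},"dz":{"type":"number"},"turn":{"type":"number"}}}},"force":{"type":"number"}},"required":["moves"]}

```bash
mkdir -p pics; ls; cat > h.py <<'E'
import numpy as np, cv2
from rig import manip
def grab(n,f):
    im=manip.grab_frame(n); cv2.imwrite(f'pics/{f}.png',im[:,:,::-1]); return im
def ray(n,u,v):
    c=manip.camera_info(n);K=np.array(c['K']);E=np.array(c['extrinsics']);k=c['k1']
    d=np.array([(u-K[0,2])/K[0,0],(v-K[1,2])/K[1,1]]);s=d.copy()
    for _ in range(30): s=d/(1+k*(s@s))
    return E[:3,3],E[:3,:3]@np.array([s[0],-s[1],-1])
def onz(n,u,v,z):
    o,d=ray(n,u,v);return o+d*(z-o[2])/d[2]
def proj(n,p):
    c=manip.camera_info(n);K=np.array(c['K']);E=np.array(c['extrinsics']);k=c['k1']
    q=E[:3,:3].T@(np.array(p)-E[:3,3]);s=np.array([q[0],-q[1]])/-q[2];s=s*(1+k*(s@s))
    return np.array([K[0,0]*s[0]+K[0,2],K[1,1]*s[1]+K[1,2]])
E
python3 - <<'E'
from h import *
np.set_printoptions(precision=3,suppress=True)
for n in('top','scene'):
    grab(n,n+'0');c=manip.camera_info(n);print(c)
print(manip.get_obs())
E
```

```text
pics
{'K': array([[605.14 ,   0.   , 327.647],
       [  0.   , 605.14 , 248.352],
       [  0.   ,   0.   ,   1.   ]]), 'k1': -0.021611581675804653, 'extrinsics': array([[-0.009,  0.995, -0.095,  0.41 ],
       [-1.   , -0.009,  0.002,  0.01 ],
       [ 0.001,  0.095,  0.995,  1.452],
       [ 0.   ,  0.   ,  0.   ,  1.   ]])}
{'K': array([[507.962,   0.   , 325.559],
       [  0.   , 507.962, 237.402],
       [  0.   ,   0.   ,   1.   ]]), 'k1': -0.030249001562284588, 'extrinsics': array([[ 0.764, -0.409,  0.5  ,  1.037],
       [ 0.646,  0.468, -0.603, -0.59 ],
       [ 0.012,  0.783,  0.621,  0.687],
       [ 0.   ,  0.   ,  0.   ,  1.   ]])}
{'t': 0.1, 'joints': array([ 1.017,  0.435,  0.025,  1.574, -0.012,  1.134, -0.075]), 'dq': array([-0.002, -0.002, -0.001, -0.004,  0.   ,  0.   , -0.002]), 'tau': array([  0.004, -66.912,   0.989, -31.514,  -0.06 ,   0.037,   0.   ]), 'eef_pos': array([ 0.272, -0.562,  0.226]), 'ee_rot': array([ 0.872,  1.391, -0.871]), 'ft_force': array([0.102, 0.469, 0.214]), 'wrist_torque': array([-0.021, -0.035, -0.028]), 'finger_gap': 0.09198720197178138}
```

View pics/top0.png

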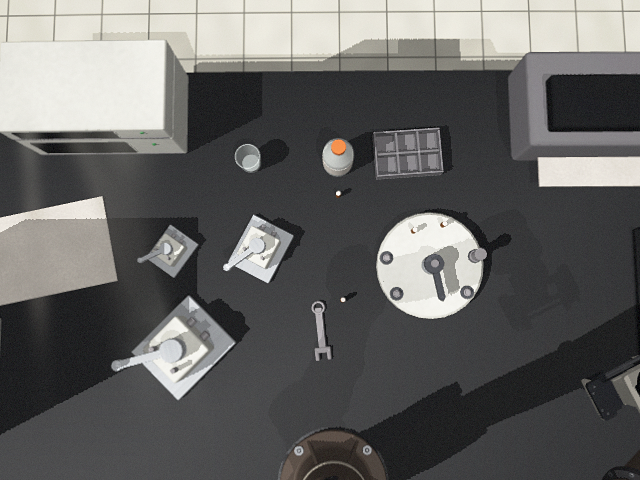

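View pics/scene0.png

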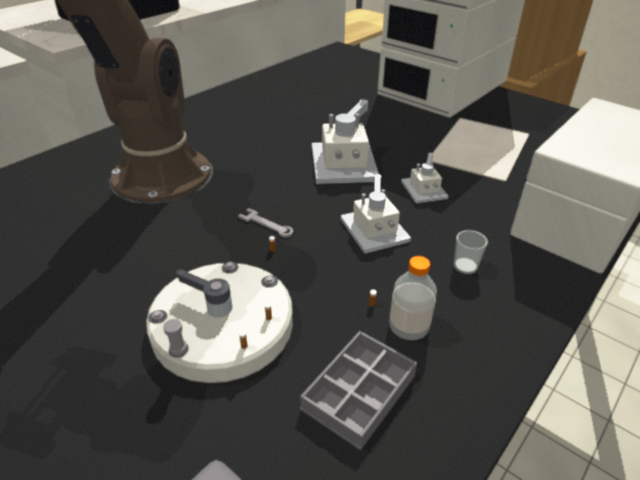

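The selector is at top-view pixel (431,266), with the pointer toward (441,298) and the column at right (478,256). There are three injectors; the middle one (258,247) looks like the right size. Next I measure.

```bash
python3 - <<'E'
from h import *
np.set_printoptions(precision=4,suppress=True)
im=cv2.imread('pics/top0.png')
a=cv2.resize(im[200:330,360:500],None,fx=4,fy=4,interpolation=cv2.INTER_CUBIC)
b=cv2.resize(im[205:295,210:310],None,fx=5.78,fy=5.78,interpolation=cv2.INTER_CUBIC)
cv2.imwrite('pics/cropsel.png',a);cv2.imwrite('pics/cropinj.png',b)
hsv=cv2.cvtColor(im,cv2.COLOR_BGR2HSV)
m=((hsv[...,2]>140)&(hsv[...,1]<60)).astype(np.uint8); m[:,:360]=0;m[:205]=0;m[330:]=0;m[:,510:]=0
c=max(cv2.findContours(m,cv2.RETR_EXTERNAL,cv2.CHAIN_APPROX_NONE)[0],key=cv2.contourArea)
P=np.array([onz('top',u,v,.04) for u,v in cv2.convexHull(c)[:,0]])
x,y=P[:,0],P[:,1];s=np.linalg.lstsq(np.c_[2*x,2*y,np.ones_like(x)],x*x+y*y,rcond=None)[0]
C=s[:2];print('sel centre',C,'R',np.sqrt(s[2]+C@C), 'res',np.std(np.hypot(x-C[0],y-C[1])))
for nm,(u,v) in dict(A=(386,258),B=(396.5,294),D=(467,292.5),colfoot=(478,256)).items():
    for z in(.05,.098):
        q=onz('top',u,v,z)[:2]-C;print(nm,z,q,np.hypot(*q),np.arctan2(q[1],q[0]))
R=cv2.Rodrigues(np.array(manip.get_obs()['ee_rot']))[0];print(R)
for k in[(338,193),(343,299),(414,230),(443,224)]:print('vial',onz('top',*k,.03 if k[0]<400 else .07))
E
```

```text
sel centre [ 0.5047 -0.2319] R 0.12527653089984897 res 0.002774521337291222
A 0.05 [0.0161 0.1044] 0.10560422778140148 1.4178531546643158
A 0.098 [0.0123 0.1091] 0.10978136197528661 1.458469303596702
B 0.05 [-0.0676  0.0816] 0.1059462852825704 2.262802456768531
B 0.098 [-0.0685  0.0871] 0.1108009966710599 2.237513207785276
D 0.05 [-0.0657 -0.0818] 0.10492028038704893 -2.247139077990035
D 0.098 [-0.0667 -0.0707] 0.09719173715048073 -2.326556312258663
colfoot 0.05 [ 0.0188 -0.1101] 0.11167980419518529 -1.4012036417905
colfoot 0.098 [ 0.015 -0.098] 0.09915462292441823 -1.4192216771853625
[[-0.0007  0.9001  0.4356]
 [ 0.0012  0.4356 -0.9001]
 [-1.     -0.0001 -0.0014]]
vial [ 0.6787 -0.018   0.03  ]
vial [ 0.4269 -0.0271  0.03  ]
vial [ 0.5833 -0.1913  0.07  ]
vial [ 0.5967 -0.2585  0.07  ]
```

View pics/cropsel.png

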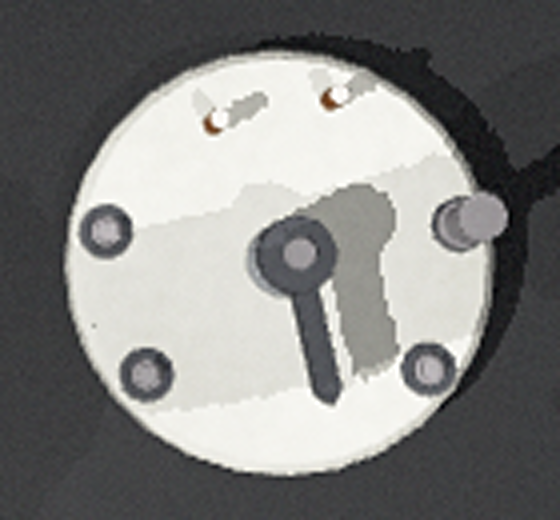

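View pics/cropinj.png

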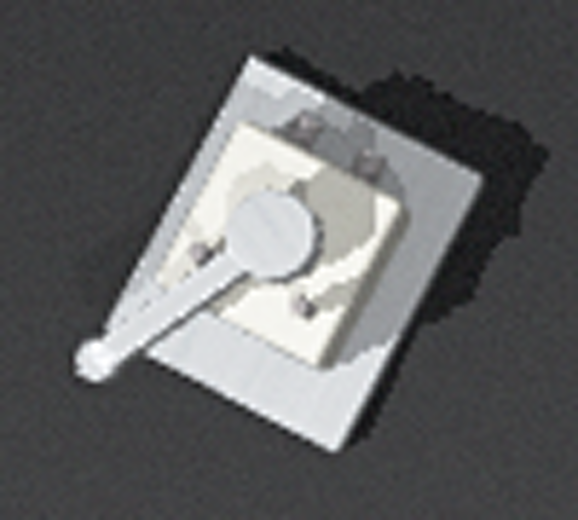

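The selector crop shows sockets at A (106,231), B (146,375) and D (429,370), the column at right with its top at (484,217), and the pointer from hub (299,253) to tip (333,403). The injector crop shows the hub at (273,233), lever end at (97,360), and pins at (205,250) and (305,305). The plate size needs checking. Next I refine the numbers.

```bash
python3 - <<'E'
from h import *
from scipy.optimize import least_squares
np.set_printoptions(precision=4,suppress=True)
S=lambda p,z:onz('top',360+(p[0]-1.5)/4,200+(p[1]-1.5)/4,z)[:2]
J=lambda p,z:onz('top',210+(p[0]-2.4)/5.78,205+(p[1]-2.4)/5.78,z)[:2]
M=np.array([S((106,231),.045),S((146,375),.045),S((429,370),.045),S((484,217),.098)])
off=np.array([-1.75,-.9,.9,1.75])
f=lambda q:(q[:2]+.105*np.c_[np.cos(q[2]+off),np.sin(q[2]+off)]-M).ravel()
r=least_squares(f,[.505,-.232,3.15]);print('sel',r.x,'res mm',r.fun*1e3)
C=r.x[:2]
t=S((332,404),.090);print('tip',t-C,np.hypot(*(t-C)),'world ang',np.degrees(np.arctan2(*(t-C)[::-1]))%360,'pointer',(np.arctan2(*(t-C)[::-1])-r.x[2]+np.pi)%(2*np.pi)-np.pi)
print('col ang deg',np.degrees(r.x[2]+1.75),'hubtop',S((299,253),.09)-C,'shoulder',S((314,285),.09)-C)
a=S((314,295),.09);b=S((325,385),.09);print('bar dir',np.degrees(np.arctan2(*(b-a)[::-1]))%360)
pl=[J(p,.012) for p in((250,55),(482,178),(335,450),(93,340))];print('plate',[np.linalg.norm(pl[i]-pl[(i+1)%4]) for i in range(3)])
h=J((273,233),.095);e=J((97,360),.09);print('inj axis',h,'lever',np.linalg.norm(e-h),np.degrees(np.arctan2(*(e-h)[::-1])))
fr=pl[2]-pl[1];print('front',np.degrees(np.arctan2(*fr[::-1])))
p1=J((205,250),.089);p2=J((305,303),.089);print('pins r',np.linalg.norm(p1-h),np.linalg.norm(p2-h),np.degrees([np.arctan2(*(p-h)[::-1]) for p in(p1,p2)]))
E
```

```text
sel [ 0.5047 -0.2321  3.1489] res mm [ 0.0174 -0.289   0.1841 -0.2565  0.0377 -0.1912 -0.2392  0.7367]
tip [-0.0842 -0.017 ] 0.08587386199708948 world ang 191.42425813213208 pointer 0.19205984243584595
col ang deg 280.68765389450454 hubtop [ 0.0009 -0.0006] shoulder [-0.0172 -0.0086]
bar dir 185.5087186244658
plate [np.float64(0.10965671401675467), np.float64(0.12758488839873755), np.float64(0.11013662568731321)]
inj axis [0.5494 0.1676] lever 0.08460995146976913 125.13963909373501
front 151.5002866867371
pins r 0.027941512172754212 0.029506635800651552 [ 102.0693 -156.2475]
```

apply_moves(
  moves=[
    {"fingers":0,"dy":3.07,"dz":-2.38},
    {"fingers":0,"dy":3.07,"dz":-2.38},
    {"fingers":0,"dy":3.07,"dz":-2.38},
    {"fingers":0,"dy":3.07,"dz":-2.38},
    {"fingers":0,"dy":3.07,"dz":-2.38},
    {"fingers":0,"dy":3.07,"dz":-2.38},
    {"fingers":0,"dy":3.07,"dz":-2.38},
    {"fingers":0,"dy":3.07,"dz":-2.38},
    {"fingers":0,"dy":3.07,"dz":-2.38},
    {"fingers":0,"dy":3.07,"dz":-2.38},
    {"turn":-8},
    {"turn":-8},
    {"turn":-8},
    {"turn":-8},
    {"turn":-8},
    {"turn":-8},
    {"turn":-8},
    {"turn":-8},
    {},
    {},
  ],
)

```text
invalid input
```

```bash
cat >> h.py <<'E'
def st(C,lab=''):
    # TCP in tool-frame terms about axis C, tool z pointing inward: arm angle, r (out), s (ccw tangential)
    o=manip.get_obs();R=cv2.Rodrigues(np.array(o['ee_rot']))[0];p=np.array(o['eef_pos'])
    z=np.degrees(np.arctan2(R[1,2],R[0,2]));a=np.radians(z+180);d=p[:2]-np.array(C)
    er=np.array([np.cos(a),np.sin(a)]);et=np.array([-er[1],er[0]])
    print(lab,'t%.2f'%o['t'],'p',p.round(4),'armang %.1f'%(z%360+180),'r %.1f s %.1f mm'%(d@er*1e3,d@et*1e3),'tilt',R[2].round(3),'F',np.round(o['ft_force'],2),'Ft %.2f'%(np.array(o['ft_force'])[:2]@et),'gap %.4f'%o['finger_gap'],'j7 %.2f'%o['joints'][6])
SEL=(.5047,-.2321);INJ=(.5494,.1676)
E
python3 -c "from h import *;st(SEL)"
```

```text
t0.10 p [ 0.2721 -0.5622  0.226 ] armang 475.8 r -195.8 s 353.2 mm tilt [-1.    -0.    -0.001] F [0.1  0.47 0.21] Ft -0.30 gap 0.0920 j7 -0.08
```

apply_moves(
  moves=[
    {"fingers":0,"dx":0,"dy":3.07,"dz":-2.38,"turn":0},
    {"fingers":0,"dx":0,"dy":3.07,"dz":-2.38,"turn":0},
    {"fingers":0,"dx":0,"dy":3.07,"dz":-2.38,"turn":0},
    {"fingers":0,"dx":0,"dy":3.07,"dz":-2.38,"turn":0},
    {"fingers":0,"dx":0,"dy":3.07,"dz":-2.38,"turn":0},
    {"fingers":0,"dx":0,"dy":3.07,"dz":-2.38,"turn":0},
    {"fingers":0,"dx":0,"dy":3.07,"dz":-2.38,"turn":0},
    {"fingers":0,"dx":0,"dy":3.07,"dz":-2.38,"turn":0},
    {"fingers":0,"dx":0,"dy":3.07,"dz":-2.38,"turn":0},
    {"fingers":0,"dx":0,"dy":3.07,"dz":-2.38,"turn":0},
    {"fingers":0,"dx":0,"dy":0,"dz":0,"turn":-8},
    {"fingers":0,"dx":0,"dy":0,"dz":0,"turn":-8},
    {"fingers":0,"dx":0,"dy":0,"dz":0,"turn":-8},
    {"fingers":0,"dx":0,"dy":0,"dz":0,"turn":-8},
    {"fingers":0,"dx":0,"dy":0,"dz":0,"turn":-8},
    {"fingers":0,"dx":0,"dy":0,"dz":0,"turn":-8},
    {"fingers":0,"dx":0,"dy":0,"dz":0,"turn":-8},
    {"fingers":0,"dx":0,"dy":0,"dz":0,"turn":-8},
  ],
)

```text
t: 2.35
eef_pos: [0.4447, -0.2145, 0.2264]
ee_rot: [-0.001, 1.571, 0.001]
ft_force: [0.3, -0.4, -0.2]
finger_gap: 0.0006
```

```bash
python3 -c "from h import *;st(SEL)"
```

```text
t2.35 p [ 0.4447 -0.2145  0.2264] armang 180.1 r 60.0 s -17.6 mm tilt [-1.     0.    -0.001] F [ 0.27 -0.37 -0.19] Ft 0.37 gap 0.0006 j7 0.25
```

apply_moves(
  moves=[
    {"fingers":0,"dx":4,"dy":0,"dz":0,"turn":0},
    {"fingers":0,"dx":4,"dy":0,"dz":0,"turn":0},
    {"fingers":0,"dx":3,"dy":0,"dz":0,"turn":0},
    {"fingers":0,"dx":2.5,"dy":0,"dz":0,"turn":0},
    {"fingers":0,"dx":1.7,"dy":0,"dz":0,"turn":0},
    {"fingers":0,"dx":1.0,"dy":0,"dz":0,"turn":0},
    {"fingers":0,"dx":0,"dy":0,"dz":0,"turn":0},
  ],
)

```text
t: 3.22
eef_pos: [0.4445, -0.2145, 0.0643]
ee_rot: [0.003, 1.572, -0.002]
ft_force: [-0.1, -0.9, 1.6]
finger_gap: 0.0004
```

```bash
python3 -c "
from h import *;st(SEL);grab('scene','s1')"
```

```text
t3.23 p [ 0.4445 -0.2145  0.0643] armang 539.8 r 60.2 s -17.5 mm tilt [-1.     0.    -0.001] F [-0.06 -0.89  1.55] Ft 0.89 gap 0.0004 j7 0.14
```

View pics/s1.png

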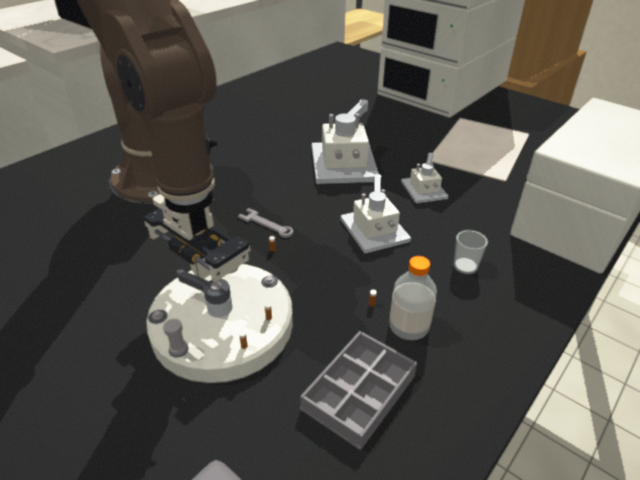

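The finger is down beside the pointer (hub at (218,292)), hub clear, and nothing is disturbed. Now I sweep it along an arc.

apply_moves(
  moves=[
    {"fingers":0,"dx":0,"dy":-0.64,"dz":-0.15,"turn":-6},
    {"fingers":0,"dx":0,"dy":-0.64,"dz":-0.15,"turn":-6},
    {"fingers":0,"dx":0,"dy":-0.64,"dz":-0.15,"turn":-6},
    {"fingers":0,"dx":0,"dy":-0.64,"dz":-0.15,"turn":-6},
    {"fingers":0,"dx":0,"dy":-0.64,"dz":-0.15,"turn":-6},
    {"fingers":0,"dx":0,"dy":-0.64,"dz":-0.15,"turn":-6},
  ],
)

```text
t: 4.03
eef_pos: [0.4464, -0.2534, 0.0656]
ee_rot: [-0.493, 1.513, 0.492]
ft_force: [0.3, 3.1, 0.4]
finger_gap: 0.0006
```

```bash
python3 -c "
from h import *;st(SEL)"
```

```text
t4.03 p [ 0.4464 -0.2534  0.0656] armang 216.0 r 59.6 s -17.1 mm tilt [-1.    -0.001  0.001] F [0.32 3.07 0.43] Ft -2.30 gap 0.0006 j7 0.73
```

apply_moves(
  moves=[
    {"fingers":0,"dx":0,"dy":-0.64,"dz":-0.15,"turn":-6},
    {"fingers":0,"dx":0,"dy":-0.64,"dz":-0.15,"turn":-6},
    {"fingers":0,"dx":0,"dy":-0.64,"dz":-0.15,"turn":-6},
    {"fingers":0,"dx":0,"dy":-0.64,"dz":-0.15,"turn":-6},
    {"fingers":0,"dx":0,"dy":-0.64,"dz":-0.15,"turn":-6},
    {"fingers":0,"dx":0,"dy":-0.64,"dz":-0.15,"turn":-6},
    {"fingers":0,"dx":0,"dy":-0.64,"dz":-0.15,"turn":-6},
    {"fingers":0,"dx":0,"dy":-0.64,"dz":-0.15,"turn":-6},
    {"fingers":0,"dx":0,"dy":-0.64,"dz":-0.15,"turn":-6},
    {"fingers":0,"dx":0,"dy":-0.32,"dz":-0.08,"turn":-3},
    {"fingers":0,"dx":0,"dy":0,"dz":0,"turn":0},
  ],
)

```text
t: 5.4
eef_pos: [0.4909, -0.2939, 0.0654]
ee_rot: [-1.246, 1.186, 1.244]
ft_force: [-0.6, -0.1, 0.3]
finger_gap: 0.0004
```

```bash
python3 -c "
from h import *;st(SEL)
a=grab('top','t2');b=grab('scene','s2')
A=cv2.resize(a[190:330,350:510],None,fx=2.5,fy=2.5,interpolation=cv2.INTER_CUBIC);B=cv2.resize(b[230:390,130:313],None,fx=2.1875,fy=2.1875,interpolation=cv2.INTER_CUBIC)
cv2.imwrite('pics/c2.png',np.hstack([A,B])[:,:,::-1]);print(A.shape,B.shape)"
```

```text
t5.40 p [ 0.4909 -0.2939  0.0654] armang 272.8 r 61.1 s -16.8 mm tilt [-1.    -0.001 -0.001] F [-0.57 -0.05  0.25] Ft -0.57 gap 0.0004 j7 1.59
(350, 400, 3) (350, 400, 3)
```

View pics/c2.png

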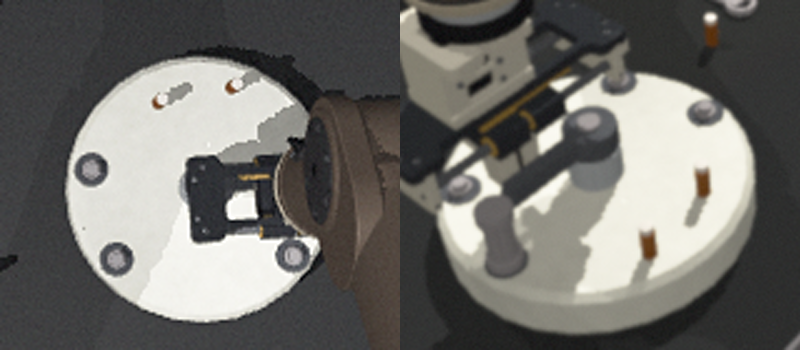

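The scene crop shows the pointer tip (508,195) just short of lining up with the column top (495,210). About 8° is left, so I push 7.5° in small steps.

apply_moves(
  moves=[
    {"fingers":0,"dx":0,"dy":-0.27,"dz":-0.05,"turn":-2.5},
    {"fingers":0,"dx":0,"dy":-0.27,"dz":-0.05,"turn":-2.5},
    {"fingers":0,"dx":0,"dy":-0.27,"dz":-0.05,"turn":-2.5},
    {"fingers":0,"dx":0,"dy":0,"dz":0,"turn":0},
    {"fingers":0,"dx":0,"dy":0,"dz":0,"turn":0},
  ],
)

```text
t: 6.12
eef_pos: [0.499, -0.294, 0.0646]
ee_rot: [-1.34, 1.118, 1.34]
ft_force: [-0.9, -0.4, 1.2]
finger_gap: 0.0006
```

```bash
python3 -c "
from h import *;st(SEL)
b=grab('scene','s3')
B=cv2.resize(b[270:360,145:250],None,fx=6,fy=6,interpolation=cv2.INTER_CUBIC)
for ang,c in((280.7,(0,255,0)),):
  e=np.array([np.cos(np.radians(ang)),np.sin(np.radians(ang))])
  for r in (.0,.087,.105):
    p=proj('scene',[SEL[0]+r*e[0],SEL[1]+r*e[1],.09 if r<.1 else .098]);q=(p-[145,270]+.5)*6;print(r,p,q);cv2.circle(B,tuple(int(i) for i in q),3,c,-1)
cv2.imwrite('pics/c3.png',B[:,:,::-1])"
```

```text
t6.12 p [ 0.499  -0.294   0.0646] armang 280.3 r 59.9 s -16.7 mm tilt [-1. -0.  0.] F [-0.94 -0.45  1.15] Ft -1.01 gap 0.0006 j7 1.70
0.0 [216.81887801 286.53236479] [433.91326803 102.19418872]
0.087 [181.44701326 319.93685146] [221.68207953 302.62110877]
0.105 [172.56447794 323.95436859] [168.38686762 326.72621151]
```

View pics/c3.png

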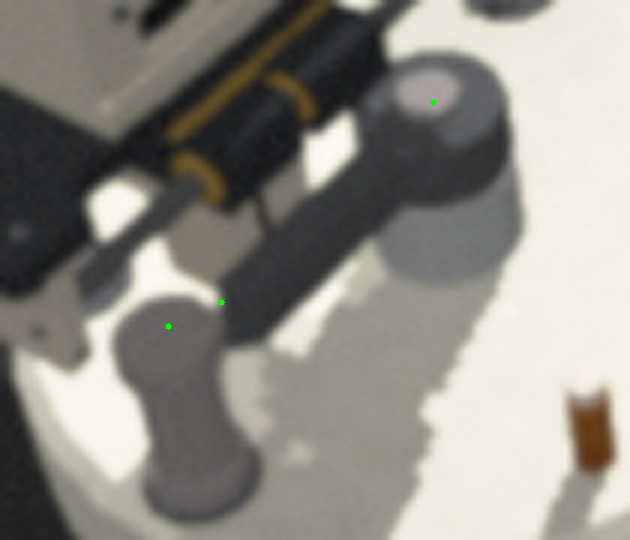

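The tip lies next to the projected 280.7° marker (222,303), pointing at the column nut. I back off, lift, and move over toward the injector so the top camera can check it.

apply_moves(
  moves=[
    {"fingers":0,"dx":0,"dy":0.7,"dz":0,"turn":0},
    {"fingers":0,"dx":0,"dy":0.8,"dz":0,"turn":0},
    {"fingers":0,"dx":-3,"dy":0,"dz":0,"turn":0},
    {"fingers":0,"dx":-5,"dy":0,"dz":0,"turn":0},
    {"fingers":0,"dx":-5,"dy":0,"dz":0,"turn":0},
    {"fingers":0,"dx":-3,"dy":0,"dz":0,"turn":0},
    {"fingers":0,"dx":0,"dy":-1.21,"dz":4.36,"turn":0},
    {"fingers":0,"dx":0,"dy":-1.21,"dz":4.36,"turn":0},
    {"fingers":0,"dx":0,"dy":-1.21,"dz":4.36,"turn":0},
    {"fingers":0,"dx":0,"dy":-1.21,"dz":4.36,"turn":0},
    {"fingers":0,"dx":0,"dy":-1.21,"dz":4.36,"turn":0},
    {"fingers":0,"dx":0,"dy":-1.21,"dz":4.36,"turn":0},
    {"fingers":0,"dx":0,"dy":-1.21,"dz":4.36,"turn":0},
    {"fingers":0,"dx":0,"dy":0,"dz":0,"turn":0},
  ],
)

```text
t: 7.92
eef_pos: [0.5123, 0.0228, 0.2252]
ee_rot: [-1.345, 1.113, 1.345]
ft_force: [-0.0, 0.2, 0.5]
finger_gap: 0.0
```

```bash
python3 -c "
from h import *;st(SEL)
b=grab('top','t4');grab('scene','s4')
B=cv2.resize(b[200:330,360:500],None,fx=4,fy=4,interpolation=cv2.INTER_CUBIC)
cv2.imwrite('pics/c4.png',B[:,:,::-1])"
```

```text
t7.92 p [0.5123 0.0228 0.2252] armang 280.7 r -249.0 s 54.7 mm tilt [-1.    -0.001  0.001] F [-0.01  0.16  0.48] Ft 0.02 gap 0.0000 j7 1.27
```

View pics/c4.png

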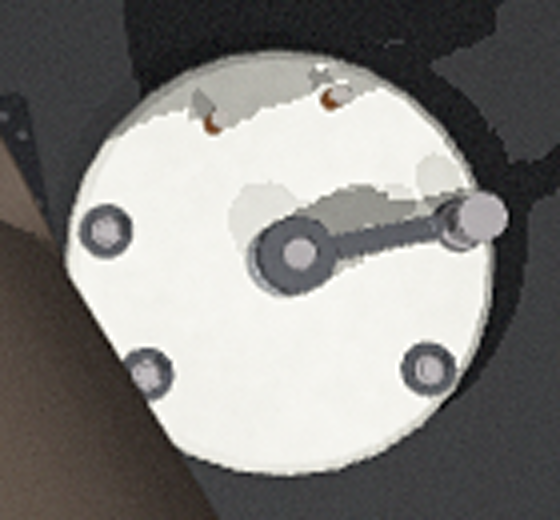

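The pointer now runs from hub (299,253) straight to the column top (484,217). I'll put a number on it from the bar's dark mask.

```bash
python3 -c "
from h import *
for f,z,rr in(('top',.09,0),):
  g=cv2.cvtColor(cv2.imread('pics/t4.png'),cv2.COLOR_BGR2GRAY).astype(float)
  P=[]
  for u in range(445,466):
    col=g[248:268,u];w=np.clip(105-col,0,None);v=248+(w*np.arange(20)).sum()/w.sum();P.append(onz('top',u,v,.088)[:2]);print(u,round(v,2),col.astype(int)[2:18]) if u%5==0 else 0
  P=np.array(P)
  k,c=np.polyfit(P[:,1],P[:,0],1);print('bar dir',np.degrees(np.arctan2(-1,-k))%360,'axis offset at C mm',(k*SEL[1]+c-SEL[0])*1e3)
  d=P[-6:].mean(0)-SEL;print('dir from axis',np.degrees(np.arctan2(d[1],d[0]))%360,np.hypot(*d))
"
```

```text
445 261.43 [145 151 150 152 150 148 146 150 129  96  97 101 101  94  99 188]
450 260.66 [149 146 148 147 150 147 143 128  90  97  99 101  88  91 183 194]
455 259.18 [147 147 145 144 150 152 130  92  96  95  95  87 123 252 246 242]
460 258.1 [138 143 146 144 145 131  88  95  94  96  84 123 252 243 242 242]
465 257.06 [178 184 184 180 126  90  93  96  99  85 124 251 243 242 242 240]
bar dir 281.0610868468895 axis offset at C mm 0.8448432645929982
dir from axis 281.667026428132 0.06647222752073333
```

The pointer is at about 281.1–281.7° against the column's 280.7°, so within about 1°. On to the injector.

apply_moves(
  moves=[
    {"fingers":0,"dx":0,"dy":-1.24,"dz":4.27,"turn":0},
    {"fingers":0,"dx":0,"dy":-1.24,"dz":4.27,"turn":0},
    {"fingers":0,"dx":0,"dy":-1.24,"dz":4.27,"turn":0},
    {"fingers":0,"dx":0,"dy":-1.24,"dz":4.27,"turn":0},
    {"fingers":0,"dx":0,"dy":-1.24,"dz":4.27,"turn":0},
    {"fingers":0,"dx":0,"dy":0,"dz":0,"turn":10},
    {"fingers":0,"dx":0,"dy":0,"dz":0,"turn":10},
    {"fingers":0,"dx":0,"dy":0,"dz":0,"turn":10},
    {"fingers":0,"dx":0,"dy":0,"dz":0,"turn":10},
    {"fingers":0,"dx":0,"dy":0,"dz":0,"turn":10},
    {"fingers":0,"dx":0,"dy":0,"dz":0,"turn":10},
    {"fingers":0,"dx":0,"dy":0,"dz":0,"turn":10},
    {"fingers":0,"dx":0,"dy":0,"dz":0,"turn":10},
    {"fingers":0,"dx":0,"dy":0,"dz":0,"turn":10},
    {"fingers":0,"dx":0,"dy":0,"dz":0,"turn":10},
    {"fingers":0,"dx":0,"dy":0,"dz":0,"turn":10},
    {"fingers":0,"dx":0,"dy":0,"dz":0,"turn":10},
    {"fingers":0,"dx":0,"dy":0,"dz":0,"turn":10},
    {"fingers":0,"dx":0,"dy":0,"dz":0,"turn":10},
  ],
)

```text
t: 10.4
eef_pos: [0.5362, 0.2375, 0.2245]
ee_rot: [0.548, 1.5, -0.549]
ft_force: [-0.9, 0.9, 0.4]
finger_gap: 0.0005
```

apply_moves(
  moves=[
    {"fingers":0,"dx":0,"dy":0,"dz":0,"turn":10},
    {"fingers":0,"dx":0,"dy":0,"dz":0,"turn":10},
    {"fingers":0,"dx":0,"dy":0,"dz":0,"turn":5.7},
    {"fingers":0,"dx":0,"dy":0,"dz":0,"turn":0},
  ],
)

```text
t: 10.9
eef_pos: [0.5361, 0.238, 0.2246]
ee_rot: [0.888, 1.381, -0.889]
ft_force: [-0.0, -0.3, 0.7]
finger_gap: 0.0003
```

```bash
python3 -c "
from h import *;st(INJ)"
```

```text
t10.90 p [0.5361 0.238  0.2246] armang 474.5 r 69.6 s -17.1 mm tilt [-1.    -0.     0.001] F [-0.   -0.27  0.73] Ft 0.12 gap 0.0003 j7 -1.74
```

apply_moves(
  moves=[
    {"fingers":0,"dx":0,"dy":0.3,"dz":-0.65,"turn":0},
    {"fingers":0,"dx":4,"dy":0,"dz":0,"turn":0},
    {"fingers":0,"dx":4,"dy":0,"dz":0,"turn":0},
    {"fingers":0,"dx":3,"dy":0,"dz":0,"turn":0},
    {"fingers":0,"dx":2,"dy":0,"dz":0,"turn":0},
    {"fingers":0,"dx":1.6,"dy":0,"dz":0,"turn":0},
    {"fingers":0,"dx":1.0,"dy":0,"dz":0,"turn":0},
    {"fingers":0,"dx":0,"dy":0,"dz":0,"turn":0},
  ],
)

```text
t: 11.9
eef_pos: [0.5353, 0.2469, 0.0683]
ee_rot: [0.886, 1.383, -0.887]
ft_force: [0.4, -0.8, -0.4]
finger_gap: 0.0001
```

```bash
python3 -c "
from h import *;st(INJ);b=grab('scene','s5');B=cv2.resize(b[130:280,280:480],None,fx=3,fy=3,interpolation=cv2.INTER_CUBIC)
cv2.imwrite('pics/c5.png',B[:,:,::-1])"
```

```text
t11.90 p [0.5353 0.2469 0.0683] armang 474.6 r 77.9 s -20.3 mm tilt [-1.    -0.001  0.   ] F [ 0.44 -0.81 -0.42] Ft -0.06 gap 0.0001 j7 -1.80
```

View pics/c5.png

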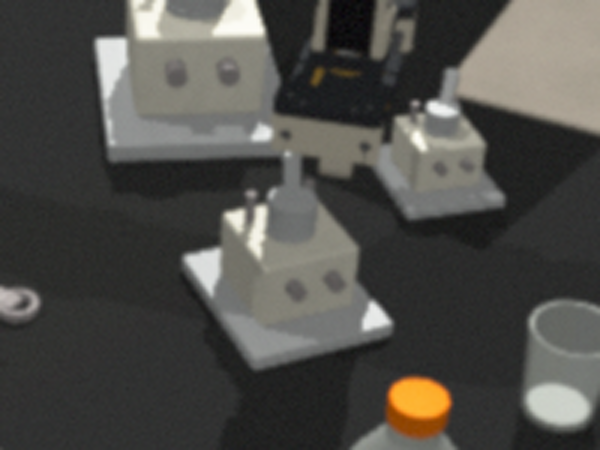

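The finger (340,165) stands on the clockwise side of the lever (293,170), clear of the small lookalike. Now I sweep.

apply_moves(
  moves=[
    {"fingers":0,"dx":0,"dy":-0.68,"dz":-0.14,"turn":-5},
    {"fingers":0,"dx":0,"dy":-0.68,"dz":-0.14,"turn":-5},
    {"fingers":0,"dx":0,"dy":-0.68,"dz":-0.14,"turn":-5},
    {"fingers":0,"dx":0,"dy":-0.68,"dz":-0.14,"turn":-5},
    {"fingers":0,"dx":0,"dy":-0.68,"dz":-0.14,"turn":-5},
    {"fingers":0,"dx":0,"dy":-0.68,"dz":-0.14,"turn":-5},
  ],
)

```text
t: 12.7
eef_pos: [0.499, 0.2301, 0.0699]
ee_rot: [0.483, 1.515, -0.479]
ft_force: [0.7, 1.0, -0.4]
finger_gap: 0.0003
```

```bash
python3 -c "
from h import *;st(INJ)"
```

```text
t12.70 p [0.499  0.2301 0.0699] armang 504.8 r 77.2 s -22.1 mm tilt [-1.     0.003  0.001] F [ 0.7   0.99 -0.45] Ft -1.21 gap 0.0003 j7 -1.38
```

apply_moves(
  moves=[
    {"fingers":0,"dx":0.03,"dy":-0.72,"dz":-0.14,"turn":-5},
    {"fingers":0,"dx":0.03,"dy":-0.72,"dz":-0.14,"turn":-5},
    {"fingers":0,"dx":0.03,"dy":-0.72,"dz":-0.14,"turn":-5},
    {"fingers":0,"dx":0.03,"dy":-0.72,"dz":-0.14,"turn":-5},
    {"fingers":0,"dx":0,"dy":-0.72,"dz":-0.14,"turn":-5},
    {"fingers":0,"dx":0,"dy":-0.36,"dz":-0.07,"turn":-2.5},
    {"fingers":0,"dx":0,"dy":0,"dz":0,"turn":0},
  ],
)

```text
t: 13.58
eef_pos: [0.4761, 0.1966, 0.0684]
ee_rot: [0.109, 1.566, -0.108]
ft_force: [-0.4, 1.1, 0.1]
finger_gap: 0.0005
```

```bash
python3 -c "
from h import *;st(INJ);grab('top','t6');grab('scene','s6')"
```

```text
t13.57 p [0.4761 0.1966 0.0684] armang 532.1 r 76.6 s -18.6 mm tilt [-1.     0.001  0.002] F [-0.45  1.06  0.05] Ft -0.98 gap 0.0005 j7 -0.96
```

apply_moves(
  moves=[
    {"fingers":0,"dx":0,"dy":-0.34,"dz":-0.07,"turn":-2.5},
    {"fingers":0,"dx":0,"dy":-0.34,"dz":-0.07,"turn":-2.5},
    {"fingers":0,"dx":0,"dy":-0.2,"dz":-0.04,"turn":-1.5},
    {"fingers":0,"dx":0,"dy":0,"dz":0,"turn":0},
  ],
)

```text
t: 14.18
eef_pos: [0.473, 0.188, 0.0677]
ee_rot: [0.019, 1.57, -0.019]
ft_force: [0.5, 0.3, 0.4]
finger_gap: 0.0005
```

```bash
python3 -c "
from h import *;st(INJ)"
```

```text
t14.18 p [0.473  0.188  0.0677] armang 538.6 r 76.9 s -18.5 mm tilt [-1.  0.  0.] F [0.51 0.28 0.37] Ft -0.29 gap 0.0005 j7 -0.86
```

Lever is at about 178° by the tool. I continue in roughly 1° steps, watching the force.

apply_moves(
  moves=[
    {"fingers":0,"dx":0,"dy":-0.14,"dz":-0.03,"turn":-1},
    {"fingers":0,"dx":0,"dy":-0.14,"dz":-0.03,"turn":-1},
    {"fingers":0,"dx":0,"dy":0,"dz":0,"turn":0},
  ],
)

```text
t: 14.55
eef_pos: [0.4721, 0.1849, 0.0675]
ee_rot: [-0.009, 1.571, 0.008]
ft_force: [0.5, 1.6, -0.6]
finger_gap: 0.0003
```

```bash
python3 -c "
from h import *;st(INJ)"
```

```text
t14.55 p [0.4721 0.1849 0.0675] armang 180.6 r 77.1 s -18.2 mm tilt [-1. -0. -0.] F [ 0.46  1.63 -0.62] Ft -1.63 gap 0.0003 j7 -0.82
```

apply_moves(
  moves=[
    {"fingers":0,"dx":0,"dy":-0.14,"dz":-0.03,"turn":-1},
    {"fingers":0,"dx":0,"dy":0,"dz":0,"turn":0},
  ],
)

```text
t: 14.8
eef_pos: [0.4719, 0.1844, 0.0676]
ee_rot: [-0.022, 1.57, 0.024]
ft_force: [1.2, 4.8, -0.4]
finger_gap: 0.0002
```

```bash
python3 -c "
from h import *;st(INJ);grab('scene','s7')"
```

```text
t14.80 p [0.4719 0.1844 0.0676] armang 181.7 r 77.0 s -19.0 mm tilt [-1.     0.001  0.   ] F [ 1.23  4.79 -0.43] Ft -4.75 gap 0.0002 j7 -0.81
```

Force rose to 4.8 N with almost no travel (friction alone would be about 1.6 N), so the lever is at the second pin. I back off, lift and check.

apply_moves(
  moves=[
    {"fingers":0,"dx":0,"dy":0.8,"dz":0,"turn":0},
    {"fingers":0,"dx":0,"dy":1,"dz":0,"turn":0},
    {"fingers":0,"dx":-3,"dy":0,"dz":0,"turn":0},
    {"fingers":0,"dx":-5,"dy":0,"dz":0,"turn":0},
    {"fingers":0,"dx":-5,"dy":0,"dz":0,"turn":0},
    {"fingers":0,"dx":-4,"dy":0,"dz":0,"turn":0},
    {"fingers":0,"dx":0,"dy":4,"dz":-1,"turn":0},
    {"fingers":0,"dx":0,"dy":4,"dz":-1,"turn":0},
    {"fingers":0,"dx":0,"dy":4,"dz":-1,"turn":0},
    {"fingers":0,"dx":0,"dy":4,"dz":-1,"turn":0},
    {"fingers":0,"dx":0,"dy":0,"dz":0,"turn":0},
  ],
)

```text
t: 16.23
eef_pos: [0.4243, 0.3643, 0.2375]
ee_rot: [-0.026, 1.572, 0.028]
ft_force: [-1.1, -0.1, -0.2]
finger_gap: 0.0006
```

```bash
python3 -c "
from h import *;st(INJ);t=grab('top','t8')
A=cv2.resize(t[205:295,210:310],None,fx=4,fy=4,interpolation=cv2.INTER_CUBIC);B=cv2.resize(t[200:320,365:498],None,fx=3,fy=3,interpolation=cv2.INTER_CUBIC)
cv2.imwrite('pics/c8.png',np.hstack([A,B])[:,:,::-1]);print(A.shape,B.shape)"
```

```text
t16.23 p [0.4243 0.3643 0.2375] armang 182.0 r 118.3 s -200.8 mm tilt [-1.     0.001 -0.001] F [-1.12 -0.07 -0.19] Ft 0.04 gap 0.0006 j7 -1.01
(360, 400, 3) (360, 399, 3)
```

View pics/c8.png

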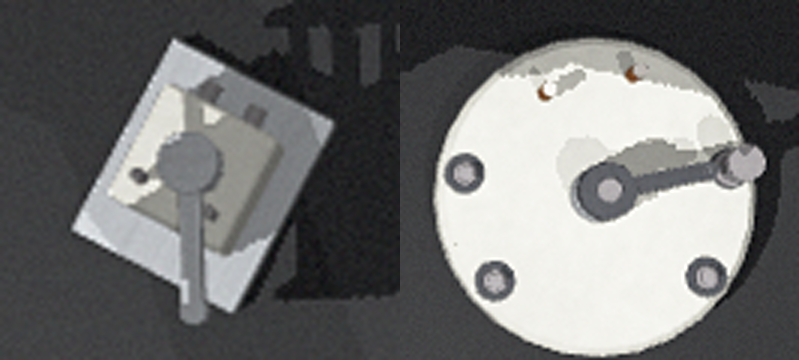

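The lever now lies against the right pin (211,213), from hub (188,162) to end (193,313), and the pointer still aims at the column. A numeric check of the lever angle and of the bystanders:

```bash
python3 -c "
from h import *
J=lambda x,y,z:onz('top',210+(x-1.5)/4,205+(y-1.5)/4,z)[:2]
h=J(188,162,.095);e=J(193.5,313,.09);d=e-h;print('lever',np.degrees(np.arctan2(d[1],d[0]))%360,np.hypot(*d),'hub',h)
d=e-np.array(INJ);print('from INJ',np.degrees(np.arctan2(d[1],d[0]))%360)
p=J(211,213,.089)-h;print('pin',np.degrees(np.arctan2(p[1],p[0]))%360,np.hypot(*p))
a=cv2.imread('pics/top0.png').astype(int);b=cv2.imread('pics/t8.png').astype(int)
for n,(u,v) in dict(v3=(338,193),v4=(343,299),v1=(414,230),v2=(443,224),bottle=(338,148),beaker=(248,157),tray=(408,152),wrench=(320,330)).items():
  r=8; A=a[v-r:v+r,u-r:u+r].astype(np.uint8);B=b[v-r-6:v+r+6,u-r-6:u+r+6].astype(np.uint8)
  m=cv2.matchTemplate(B,A,cv2.TM_CCOEFF_NORMED);k=np.unravel_index(m.argmax(),m.shape);print(n,k[0]-6,k[1]-6,m.max().round(2))
"
```

```text
lever 181.8229370005939 0.0849099702163728 hub [0.5489181  0.16798729]
from INJ 181.55288444166445
pin 203.48841025577886 0.03103231991472386
v3 0 0 0.99
v4 0 0 0.99
v1 0 0 0.84
v2 0 0 0.74
bottle 0 0 1.0
beaker 0 0 1.0
tray 0 0 0.86
wrench 0 0 0.99
```

```bash
python3 -c "
from h import *;manip.sign_off();print(manip.get_obs()['t'])"
```

```text
the job is handed in; nothing more can be done
the job is handed in; nothing more can be done
```

The pointer now aims at the column, and after that the injector's lever was pushed over to its second pin. The job was handed in at about 16 s of the 51 s allowed.

- **Pointer:** I pushed it round about 90° with the closed fingertips, at about 2–3 N. The top view put it at 281.1–281.7° against 280.7° for the column, so within about 1°. A later picture showed it still there after the lever was moved.
- **Lever:** I used the middle-sized injector; its plate measured about 110 x 128 mm. The lever went from 125° to about 181.7°. It stalled at the second pin with 4.8 N of push, where friction alone gives about 1.6 N, and I stopped there.
- **Rest of the bench:** Image matching found no shift in the four vials, bottle, beaker, tray or wrench. The match was weaker for the two vials on the selector (0.84 and 0.74) and the tray (0.86), probably from changed shadows. The arm ended clear of everything.

**Disagreement:** Two estimates of where the lever should end differ a little. The plate edge gives 181.6°, while the pin positions give 183–184°, about 1–2° further. Pins are small in the picture, so I relied on the force at the stop and the plate edge.

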